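Fit the drive flange and its end cap on a bench mixer

ROBOT

A 6-joint arm with a two-finger parallel gripper is mounted at the origin on the work surface. World frame = base frame: x ahead of the robot, y to its left, z up, the work surface at z = 0. Lengths are in m, angles in rad, forces in N, time in s.
With the tool pointing down it reaches from about 0.35 to 0.775 m from the base axis. Payload 7.3 kg.
Tool frame: the origin (TCP) lies between the finger pads; the fingertips stand 14 mm ahead of it and the grasp point (between the pads) lies 5 mm behind it; z points along the fingers, y is the direction in which the jaws open and shut (so a half turn about z gives the same grasp; the last joint's range is limited). The gripper opens to 92 mm and grips with 3 to 60 N. Pads are 19 mm wide; open, the fingers measure 130 mm over their backs; the gripper's body (75 mm by 190 mm) begins 47 mm behind the grasp point.
Start: joints at [-1.386, 0.342, 1.524, -0, 1.275, -0.146], TCP at [0.171, -0.497, 0.241] pointing down, gripper open.
Joint ranges: [-2.53, 2.53], [-0.77, 2.02], [0.04, 2.7], [-1, 4.14], [0.28, 2.66], [-3.11, 3.11]. Speed limits (rad/s): [2.57, 2.57, 3.14, 3.14, 3.14, 3.14].

INTERFACE

Orientations are given as [roll, pitch, yaw] about the fixed x, y, z axes, in that order (R = Rz(yaw) Ry(pitch) Rx(roll)).
In Python, from cell import robot gives the robot as it stands.
- The arm moves only by the shell command python3 -m creep 'ROWS' [FORCE]. ROWS is JSON, a list that holds one entry, the list of rows, each a list of 7 numbers: the shift along the tool's x, y, z in cm, then the turn, a rotation vector about the tool's x, y, z in degrees, then the gripper command: -1 is shut, 1 is fully open, values between are in proportion. In form: [[[tx, ty, tz, wx, wy, wz, gripper], ...]]. A call has 1 to 8 rows; each row is the pose to reach, as a shift and turn from the pose measured when the call began, along the tool's axes at that moment; what a row does not reach only later rows make up. A row lasts 1/10 s, in which the tool goes at most 50 mm and 8.59 degrees, less where a joint would pass 70% of its speed; a pose out of reach is approached as far as the arm can. A call with a gripper value outside its range is refused whole. The fingers move at their own pace and stop on an object; FORCE is the grip in N (left out, the last holds). Time passes only in rows, so rows that repeat a pose let the fingers close. It gives the time, the measured TCP pose, the force and the opening at its end, in the units of the state.
- robot.observe(): the state, without advancing time (a new reading comes with each control period).
- robot.read_camera(name): name is "side" or "top" or "wrist"; returns the picture (384x512x3 uint8, red, green, blue); there is no depth.
- robot.camera_params(name): a dict with "camera_matrix" (3x3 intrinsics, pixels), "R" (3x3) and "t" (3): a world point X has camera coordinates R X + t. Camera axes: x right, y down, z forward; pixel columns grow to the right and rows downward; lengths in m; the calibration is good to about 2 mm. A picture is of the moment at which its call begins: read the wrist's pose just before it. camera_params takes no time and is no camera call; for the wrist camera it gives the pose at the moment of the call.
- robot.hand_in(): hands the job in, once; it reports no verdict.
Trained networks look in the newest picture that a camera, given by its name, has taken for a name from the list of things; names that differ only in an ending like _2 or _b are one class to them, and where a whole thing is asked for, a point or a joint stands for the part that bears it (a point fixed in the world has none). Each returns a list of dicts, best first, with "score" (0 to 1); they miss things now and then, are a little off and sometimes report something else, mostly with a low value. They report only what shows in the picture. A call takes as long as a camera call. They do not tell look-alikes from the thing itself.
- robot.look_for(camera, label): "centre" ([x, y, z] in m, in the coordinates of the camera as it stood for that picture, good to about 4 mm: the middle of the surface that is visible of it).
- robot.masks_of(camera, label): "mask" (384x512 bool, what is visible of it).
The state is a dict: "time": time; "qpos": joint angles; "qvel": joint speeds; "joint_efforts": joint torques, N m; "tool_pos": TCP position; "tool_rot": TCP orientation; "contact_force": force on the tool from outside, world axes, zero at the start; "torque": the same for the moment, N m; "opening": finger opening in m.
Only numpy, scipy, OpenCV 4.12 (cv2) and the standard library are available. Lean on these libraries where they do the work, as an engineer would, in place of code of your own. Each camera call takes 0.05 s, during which the arm holds its last target.

TASK

Fit the notched drive flange face down on the mixer's centring spigot, feeling for the angle at which it drops over the two drive pins so that it lies flush on the drive disc; then seat the end cap face down, fully home, on the small spigot on top of the flange. Set the parts down rather than dropping them, let go, and leave the bottle, cup and jar where they stand.

Things in the scene. Friction and masses are not known exactly. Their poses are not given: they have to be found in the camera images.
- seat (a point): Centre of the top face of the mixer's steel drive disc (94 mm across, 63 mm above the bench), z up along its axis. The fixed white housing is 170 x 170 mm, 50 mm high. Two upright drive pins, 6 mm thick and 6 mm high, stand on the disc opposite each other, 36 mm from the axis. The braked disc (1.5 N m) may stand at any angle: this point's yaw is the housing's and does NOT tell where the pins are.
- spigot_top (a point): Top centre of the spigot on the drive disc, 17 mm above point seat. The spigot is 42 mm in diameter for 11 mm up from the disc, then tapers to 32 mm at this point. With the flange's bore on it but the notches off the pins, the flange stands 6 mm too high; turned under light downward pressure it drops when its notches meet the pins.
- hub_mid (a point): Drive flange (loose, aluminium, 0.22 to 0.45 kg), on its axis half-way up, 32 mm above its underside; z up. Lies face down. Square boss 40 x 40 mm, sides facing its x and y, from 17.5 to 50 mm above the underside: grip here. Below it a collar 60 mm across. Fully home, this point is 32 mm above point seat.
- hub_face (a point): Centre of the drive flange's underside, on the flat face. Flange 89 mm across, 10 mm thick, with four open notches in its rim, on its own +x, +y, -x, -y; a notch passes a drive pin within about 2.5 degrees either way, so there is a fit every quarter turn. Central bore 44 mm in diameter, 17.5 mm deep from this face.
- hub_top (a point): Centre of the top face of the flange's square boss, 50 mm above the flange's underside, at the foot of the small spigot (28 mm in diameter, 14 mm high, tapered over the last 5 mm). The end cap's underside rests at this level when fully home.
- cap_mid (a point): End cap (loose, steel, 0.14 to 0.28 kg), on its axis half-way up, 24 mm above its underside; z up. Lies face down: flange 64 mm across, 7 mm thick; collar 44 mm across up to 18 mm; round knob 34 mm in diameter from 18 to 48 mm above the underside: grip here. Bore below 30 mm in diameter, 15 mm deep. Fits at any yaw. Fully home, this point is 24 mm above point hub_top.
- reagent_mid (a point): Bystander: brown bottle, 66 mm in diameter, 130 mm high, half-way up. Not to be moved.
- cup_mid (a point): Bystander: open plastic cup, 72 mm across at the rim, 85 mm high, half-way up. Not to be moved.
- jar_mid (a point): Bystander: white jar, 60 mm in diameter, 60 mm high, half-way up. Not to be moved.
There are look-alikes about, which are no part of the job. What is shaped like the part that bears cap_mid but purple is not meant.

How it is judged:
On the way, in this order (a step that is already met when the one before it is completed fails the run):
1. the drive flange is fully home on the drive disc, over the pins (horizontal distance between hub_mid and seat below 0.0025 m and z of hub_mid in the frame of seat between 0.029 and 0.034 m and angle between hub_mid's own z axis and vertical below 0.05 rad), for 0.2 s.
2. the end cap is fully home on the flange (all of step 1 and horizontal distance between cap_mid and hub_top below 0.0025 m and z of cap_mid in the frame of hub_top between 0.021 and 0.026 m and angle between cap_mid's own z axis and vertical below 0.05 rad), for 0.2 s.
At the end, for the whole second after the job is handed in: The drive flange is home on the drive disc and the end cap home on the flange: each within 2.5 mm of its axis, no more than 2 mm above its seat and within 0.05 rad of upright, at rest (all of step 2 and linear speed of each of hub, cap below 0.02 m/s); the robot touches nothing.
It fails at once if the bottle is moved more than 20 mm or tipped (distance of reagent_mid from where it was at the start of the episode above 0.02 m or angle between reagent_mid's own z axis and vertical above 0.3 rad).
It fails at once if the cup is moved more than 20 mm or tipped (distance of cup_mid from where it was at the start of the episode above 0.02 m or angle between cup_mid's own z axis and vertical above 0.3 rad).
It fails at once if the jar is moved more than 20 mm or tipped (distance of jar_mid from where it was at the start of the episode above 0.02 m or angle between jar_mid's own z axis and vertical above 0.3 rad).
It fails at once if the drive flange is dropped (falls free at over 0.6 m/s, some 2 cm) (linear speed of hub above 0.6 m/s and contact force between the fingers and hub below 0.1 N).
It fails at once if the end cap is dropped (falls free at over 0.6 m/s, some 2 cm) (linear speed of cap above 0.6 m/s and contact force between the fingers and cap below 0.1 N).
It also fails if it takes over 72 s, if anything falls off the work surface, if the arm or the gripper's body presses on something with over 40 N, if the wrist force passes 120 N, or if a joint passes its speed limit or range.

## Working session

There is one attempt and no reset: what is moved stays moved. The work goes in short steps, Python scripts to look and compute and a shell command to move; the robot and the scene stay as the last step left them, time stands still between calls to the robot, and variables do not carry over. Pictures are saved under pics/ and viewed, and the job is handed in when it is done.

```bash
ls; mkdir -p pics; python3 - <<'E'
from cell import robot
import cv2
s=robot.observe()
for k,v in s.items(): print(k,v)
for n in ["side","top","wrist"]:
    im=robot.read_camera(n); cv2.imwrite(f"pics/a_{n}.png",im[:,:,::-1])
    p=robot.camera_params(n); print(n,p)
E
```

```text
pics
time 0.0
qpos [-1.38595120e+00  3.42747179e-01  1.52500185e+00  1.13621142e-05
  1.27535592e+00 -1.45967166e-01]
qvel [-0.00152561 -0.00078612  0.00038139 -0.0014555  -0.00164104 -0.00121477]
joint_efforts [-3.75180180e-04 -4.31243777e+01 -2.44225109e+01  7.19920266e-02
  5.58947877e-02 -1.29730879e-04]
tool_pos [ 0.17049859 -0.49615681  0.24003753]
tool_rot [-3.14009802e+00 -2.30712350e-04  3.30808800e-01]
contact_force [0.34827017 0.66473866 0.00649225]
torque [ 0.00206186  0.02270287 -0.0604994 ]
opening 0.09169818339069623
side {'camera_matrix': array([[395.72657023,   0.        , 250.61576394],
       [  0.        , 395.72657023, 188.29720546],
       [  0.        ,   0.        ,   1.        ]]), 'R': array([[-9.31911070e-01, -3.62686597e-01, -4.34825440e-04],
       [-1.94610492e-01,  5.01056118e-01, -8.43249384e-01],
       [ 3.06053121e-01, -7.85748814e-01, -5.37522360e-01]]), 't': array([0.50540426, 0.18692456, 0.76884563])}
top {'camera_matrix': array([[423.66725206,   0.        , 262.48019206],
       [  0.        , 423.66725206, 189.18109659],
       [  0.        ,   0.        ,   1.        ]]), 'R': array([[ 0.01872748, -0.99973366,  0.01348635],
       [-0.98650956, -0.02067044, -0.16239342],
       [ 0.16262893, -0.0102632 , -0.98663392]]), 't': array([-0.05926379,  0.55572677,  1.10468534])}
wrist {'camera_matrix': array([[312.98927925,   0.        , 250.71765552],
       [  0.        , 312.98927925, 189.17163092],
       [  0.        ,   0.        ,   1.        ]]), 'R': array([[ 0.32558353, -0.94551214, -0.00146496],
       [-0.90980521, -0.31370901,  0.27173725],
       [-0.25739044, -0.08714035, -0.96237037]]), 't': array([-0.52491438, -0.03501197,  0.39033687])}
```

View pics/a_side.png

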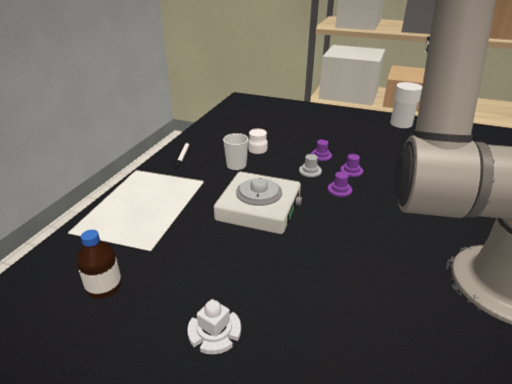

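View pics/a_top.png

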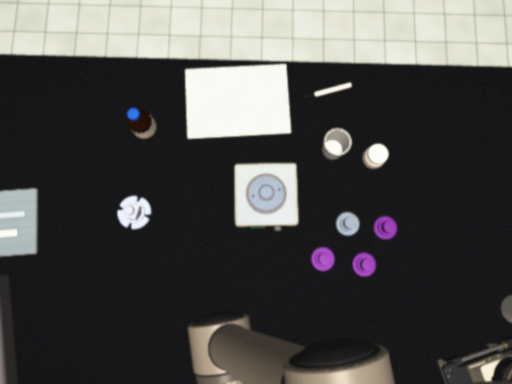

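View pics/a_wrist.png

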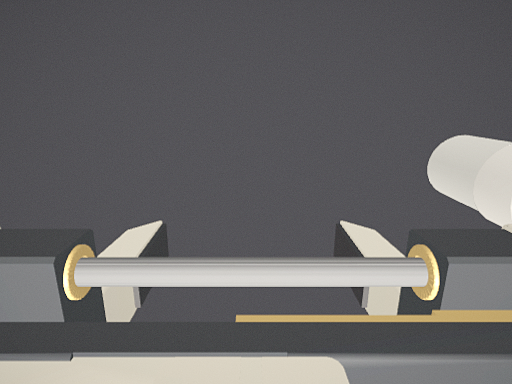

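The top view shows the white flange at (134,212), the mixer at (266,195) and the grey cap at (347,223). Purple look-alikes stand at (322,259), (364,264) and (385,227). The cup is at (337,143), the jar at (376,155) and the bottle at (141,123).

```bash
cat > h.py <<'E'
from cell import robot
import numpy as np, cv2
def w(p,c): return p["R"].T@(np.array(c)-p["t"])
def ray(p,uv):
    K=p["camera_matrix"]; d=p["R"].T@np.linalg.solve(K,[uv[0],uv[1],1.]); return -p["R"].T@p["t"], d/np.linalg.norm(d)
def atz(p,uv,z):
    o,d=ray(p,uv); return o+d*(z-o[2])/d[2]
def tri(rs):
    A=np.zeros((3,3));b=np.zeros(3)
    for o,d in rs:
        P=np.eye(3)-np.outer(d,d);A+=P;b+=P@o
    x=np.linalg.solve(A,b); return x,[np.linalg.norm((np.eye(3)-np.outer(d,d))@(x-o)) for o,d in rs]
def proj(p,X):
    q=p["camera_matrix"]@(p["R"]@np.array(X)+p["t"]); return q[:2]/q[2]
E
python3 - <<'E'
from h import *
for n in ["side","top"]:
    p=robot.camera_params(n)
    for l in ["hub_mid","hub_top","cap_mid","seat","spigot_top","reagent_mid","cup_mid","jar_mid"]:
        for r in robot.look_for(n,l)[:5]:
            c=w(p,r["centre"]); print(n,l,round(r["score"],2),c.round(3),proj(p,c).round(0))
im=robot.read_camera("top"); cv2.imwrite("pics/b_top.png",cv2.resize(im[150:290,90:420,::-1],None,fx=2.4,fy=2.4,interpolation=cv2.INTER_CUBIC))
im=robot.read_camera("side"); cv2.imwrite("pics/b_side.png",cv2.resize(im[120:360,170:380,::-1],None,fx=2.5,fy=2.5,interpolation=cv2.INTER_CUBIC))
print(robot.observe()["time"])
E
```

```text
side hub_mid 0.6 [0.484 0.318 0.017] [214. 331.]
side hub_top 0.89 [0.482 0.32  0.02 ] [214. 331.]
side cap_mid 0.69 [ 0.373 -0.206  0.017] [339. 187.]
side cap_mid 0.66 [ 0.457 -0.381  0.021] [323. 152.]
side cap_mid 0.57 [ 0.358 -0.319  0.015] [352. 169.]
side cap_mid 0.56 [ 0.467 -0.273  0.023] [311. 167.]
side seat 0.89 [ 0.53  -0.017  0.053] [258. 201.]
side spigot_top 0.58 [ 0.524 -0.017  0.047] [261. 204.]
side spigot_top 0.25 [ 0.68  -0.225  0.063] [234. 149.]
side reagent_mid 0.62 [0.714 0.309 0.074] [ 98. 267.]
side cup_mid 0.58 [ 0.678 -0.222  0.064] [234. 149.]
side jar_mid 0.68 [ 0.655 -0.34   0.037] [257. 142.]
top hub_mid 0.86 [0.486 0.298 0.012] [136. 214.]
top hub_top 0.89 [0.489 0.298 0.01 ] [137. 213.]
top cap_mid 0.81 [ 0.463 -0.387  0.016] [385. 227.]
top cap_mid 0.69 [ 0.375 -0.211  0.012] [321. 258.]
top cap_mid 0.63 [ 0.361 -0.327  0.017] [364. 264.]
top cap_mid 0.62 [ 0.467 -0.281  0.018] [346. 225.]
top seat 0.95 [ 0.535 -0.061  0.05 ] [267. 197.]
top spigot_top 0.72 [ 0.654 -0.356  0.061] [376. 155.]
top spigot_top 0.71 [ 0.536 -0.056  0.051] [265. 197.]
top reagent_mid 0.88 [0.719 0.281 0.089] [141. 124.]
top reagent_mid 0.73 [ 0.653 -0.352  0.059] [375. 156.]
top reagent_mid 0.59 [ 0.537 -0.055  0.051] [265. 196.]
top cup_mid 0.69 [ 0.692 -0.249  0.045] [336. 143.]
top jar_mid 0.82 [ 0.656 -0.358  0.063] [377. 154.]
1.05
```

View pics/b_top.png

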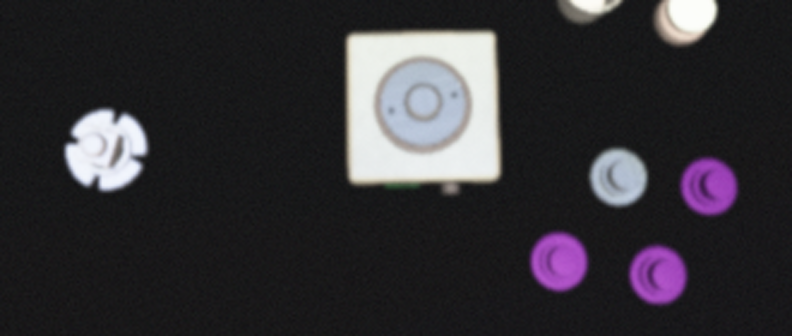

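View pics/b_side.png

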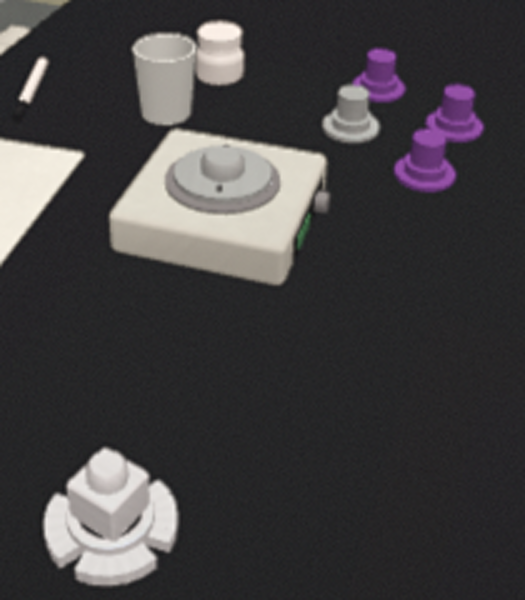

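```bash
python3 -m creep '[[[41.8,-20.1,0,0,0,18.95,1],[41.8,-20.1,0,0,0,18.95,1],[41.8,-20.1,0,0,0,18.95,1],[41.8,-20.1,0,0,0,18.95,1],[41.8,-20.1,0,0,0,18.95,1],[41.8,-20.1,0,0,0,18.95,1],[41.8,-20.1,0,0,0,18.95,1],[41.8,-20.1,0,0,0,18.95,1]]]'
```

```text
time: 1.85
tool_pos: [0.4514, -0.2189, 0.241]
tool_rot: [3.141, -0.001, 0.0]
contact_force: [1.1, 0.0, 0.6]
opening: 0.092
```

```bash
python3 -m creep '[[[4.9,-4.9,-4,0,0,0,1],[4.9,-4.9,-4,0,0,0,1],[4.9,-4.9,-4,0,0,0,1],[4.9,-4.9,-4,0,0,0,1]]]'
python3 - <<'E'
from h import *
p=robot.camera_params("wrist"); im=robot.read_camera("wrist"); cv2.imwrite("pics/c_wrist.png",im[:,:,::-1])
np.savez("c.npz",im=im,R=p["R"],t=p["t"],K=p["camera_matrix"]); print(robot.observe()["qvel"].round(4))
for l in ["cap_mid","seat","spigot_top"]:
    for r in robot.look_for("wrist",l)[:5]:
        c=w(p,r["centre"]); print(l,round(r["score"],2),c.round(3),proj(p,c).round(0))
E
```

```text
time: 2.25
tool_pos: [0.5004, -0.1695, 0.2808]
tool_rot: [3.141, -0.0, 0.002]
contact_force: [-0.6, -0.2, -0.9]
opening: 0.0918
[-0.0238  0.0022  0.0122 -0.0002 -0.0001  0.0005]
cap_mid 0.9 [ 0.48  -0.282  0.014] [334. 173.]
cap_mid 0.88 [ 0.469 -0.384  0.019] [410. 182.]
cap_mid 0.87 [ 0.388 -0.214  0.02 ] [282. 238.]
seat 0.61 [ 0.552 -0.059  0.046] [157. 119.]
spigot_top 0.82 [ 0.553 -0.064  0.05 ] [160. 119.]
```

View pics/c_wrist.png

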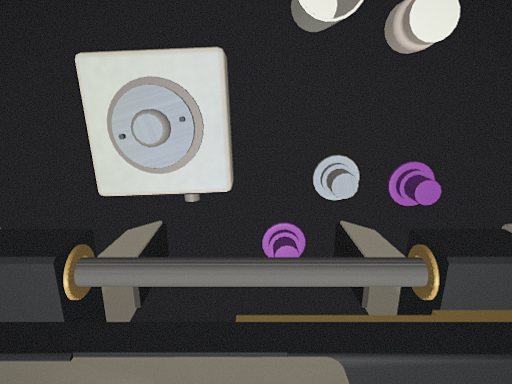

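```bash
python3 - <<'E'
from h import *
z=np.load("c.npz"); im=z["im"][:,:,::-1].copy(); p=dict(R=z["R"],t=z["t"],camera_matrix=z["K"])
a=cv2.resize(im[70:190,90:220],None,fx=4,fy=4,interpolation=cv2.INTER_CUBIC)
b=cv2.resize(im[140:220,300:370],None,fx=4,fy=4,interpolation=cv2.INTER_CUBIC)
o=np.zeros((480,800,3),np.uint8);o[:480,:520]=a;o[:320,520:800]=b;cv2.imwrite("pics/d.png",o)
for uv,zz in [((122,136),.069),((182,119),.069),((151,127),.08)]: print(atz(p,uv,zz).round(4))
# blue-ness disc
d=im[:,:,0].astype(int)-im[:,:,2]; g=im.sum(2)
m=((d>8)&(g>250)).astype(np.uint8)
n,l,s,c=cv2.connectedComponentsWithStats(m)
for i in range(1,n):
    if s[i,4]>200: 
        q=max(cv2.findContours((l==i).astype(np.uint8),0,1)[0],key=len); e=cv2.fitEllipse(cv2.convexHull(q)); print(s[i],e)
        for zz in (.063,.007): print(zz,atz(p,e[0],zz).round(4))
E
```

```text
[ 0.5347 -0.0252  0.069 ]
[ 0.5536 -0.0939  0.069 ]
[ 0.5457 -0.0621  0.08  ]
[ 112   85   82   83 4077] ((152.5468292236328, 125.781494140625), (78.91842651367188, 85.5014877319336), 137.80491638183594)
0.063 [ 0.5457 -0.0587  0.063 ]
0.007 [ 0.5414 -0.0415  0.007 ]
[133 114  30  30 671] ((147.59385681152344, 128.40142822265625), (27.840728759765625, 30.130495071411133), 136.080810546875)
0.063 [ 0.5427 -0.0528  0.063 ]
0.007 [ 0.538  -0.0347  0.007 ]
[ 314  156   45   44 1298] ((336.2814025878906, 178.1796875), (44.29889678955078, 45.71998977661133), 89.19141387939453)
0.063 [ 0.4849 -0.2722  0.063 ]
0.007 [ 0.4712 -0.288   0.007 ]
[ 389  162   53   44 1423] ((414.4851989746094, 185.37277221679688), (45.632965087890625, 53.024208068847656), 98.08301544189453)
0.063 [ 0.4762 -0.3666  0.063 ]
0.007 [ 0.4612 -0.397   0.007 ]
[ 262  223   43   35 1006] ((283.28564453125, 242.24905395507812), (39.22645568847656, 43.31927490234375), 81.01554870605469)
0.063 [ 0.4016 -0.2117  0.063 ]
0.007 [ 0.375  -0.2182  0.007 ]
```

View pics/d.png

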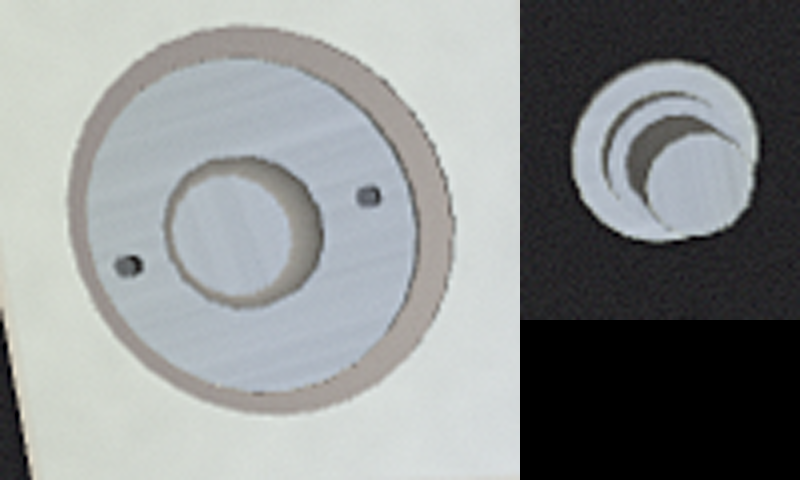

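The silver cap at (336,178) is the one meant, since the other three are purple. The pins are at (122,136.5) and (182,119), 71 mm apart, which puts them at about 15.4° mod 90. Next I take a second view, from over the mixer.

```bash
python3 -m creep '[[[4.5,-11,3,0,0,-15.4,1],[4.5,-11,3,0,0,-15.4,1],[4.5,-11,3,0,0,-15.4,1],[4.5,-11,3,0,0,-15.4,1],[4.5,-11,3,0,0,-15.4,1]]]'
python3 - <<'E'
from h import *
p=robot.camera_params("wrist"); im=robot.read_camera("wrist"); cv2.imwrite("pics/e_wrist.png",im[:,:,::-1])
np.savez("e.npz",im=im,R=p["R"],t=p["t"],K=p["camera_matrix"]); print(robot.observe()["qvel"].round(4))
E
```

```text
time: 2.95
tool_pos: [0.5442, -0.0615, 0.25]
tool_rot: [-3.141, 0.002, 0.267]
contact_force: [-0.8, -0.2, 0.3]
opening: 0.0915
[-0.0116 -0.0051 -0.0046  0.0019 -0.0021  0.003 ]
```

View pics/e_wrist.png

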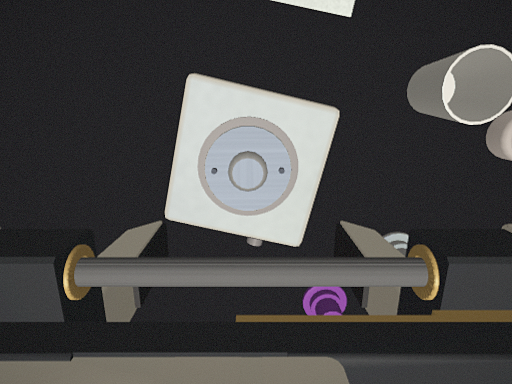

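```bash
cat >> h.py <<'E'
def ld(f):
    z=np.load(f); return z["im"][:,:,::-1].copy(), dict(R=z["R"],t=z["t"],camera_matrix=z["K"])
def snap(f):
    p=robot.camera_params("wrist"); im=robot.read_camera("wrist"); cv2.imwrite(f"pics/{f}.png",im[:,:,::-1]); np.savez(f"{f}.npz",im=im,R=p["R"],t=p["t"],K=p["camera_matrix"])
def pins(im,roi):
    x0,y0,x1,y1=roi; g=cv2.cvtColor(im,6)[y0:y1,x0:x1].astype(float); return g
def dark(im,uv,r=5):
    u,v=map(round,uv); g=cv2.cvtColor(im,6)[v-r:v+r+1,u-r:u+r+1].astype(float)
    wt=np.clip(np.median(g)-25-g,0,None); Y,X=np.mgrid[v-r:v+r+1,u-r:u+r+1]; return np.array([(wt*X).sum(),(wt*Y).sum()])/wt.sum()
def blobs(im,mn=200):
    d=im[:,:,0].astype(int)-im[:,:,2]; m=((d>8)&(im.sum(2)>250)).astype(np.uint8)
    n,l,s,c=cv2.connectedComponentsWithStats(m); out=[]
    for i in range(1,n):
        if s[i,4]>mn:
            q=max(cv2.findContours((l==i).astype(np.uint8),0,1)[0],key=len); out.append((s[i],cv2.fitEllipse(cv2.convexHull(q))))
    return out
E
python3 - <<'E'
from h import *
i1,p1=ld("c.npz"); i2,p2=ld("e.npz")
A=[dark(i1,(122,136)),dark(i1,(182,119))];B=[dark(i2,(214,171)),dark(i2,(281.5,171))];print(A,B)
P=[]
for a,b in zip(A,B): x,r=tri([ray(p1,a),ray(p2,b)]);P.append(x);print(x.round(4),np.round(r,4))
d=P[0]-P[1];print("mid",(P[0]+P[1])/2,"ang",np.degrees(np.arctan2(d[1],d[0]))-90, np.linalg.norm(d))
for b in blobs(i2): print(b, atz(p2,b[1][0],.063))
print(atz(p2,B[0],.069),atz(p2,B[1],.069))
x,r=tri([ray(p1,blobs(i1)[0][1][0]),ray(p2,blobs(i2)[0][1][0])]);print("disc",x,r)
cv2.imwrite("pics/f.png",cv2.resize(i2[105:225,185:310],None,fx=4.5,fy=4.5,interpolation=cv2.INTER_CUBIC))
E
```

```text
[array([122.28592023, 135.8918789 ]), array([182.03807107, 118.64213198])] [array([213.97637363, 170.11263736]), array([281.07656341, 169.77206312])]
[ 0.5344 -0.0237  0.0645] [0.0001 0.0001]
[ 0.5539 -0.0931  0.065 ] [0.0001 0.0001]
mid [ 0.54416457 -0.05838791  0.06472932] ang 15.680317288049679 0.07211582343466526
(array([ 205,  126,   86,   85, 4435], dtype=int32), ((247.44869995117188, 167.96282958984375), (84.5391845703125, 85.35842895507812), 86.66824340820312)) [ 0.54596708 -0.0578797   0.063     ]
(array([232, 158,  31,  31, 728], dtype=int32), ((247.28811645507812, 172.97093200683594), (29.987319946289062, 30.439489364624023), 78.35719299316406)) [ 0.54057809 -0.05916017  0.063     ]
(array([303, 286,  44,  29, 695], dtype=int32), ((324.4213562011719, 301.7925720214844), (35.84978485107422, 44.72361373901367), 81.21217346191406)) [ 0.40951308 -0.19255427  0.063     ]
[ 0.53557374 -0.02395436  0.069     ] [ 0.5547609  -0.09252506  0.069     ]
disc [ 0.54550935 -0.05798419  0.06076409] [np.float64(7.766638488748543e-06), np.float64(7.766638488585767e-06)]
```

View pics/f.png

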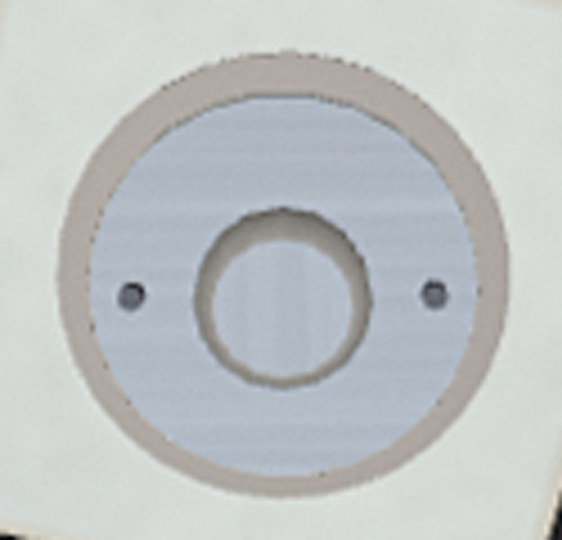

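The pins stand 72.1 mm apart at yaw 15.7° mod 90. Seat is at about (0.545, -0.058), and its measured height of 61 to 65 mm agrees with the text. Now over to the flange.

```bash
python3 -m creep '[[[3.9,-36.2,-1,0,0,0,1],[3.9,-36.2,-1,0,0,0,1],[3.9,-36.2,-1,0,0,0,1],[3.9,-36.2,-1,0,0,0,1],[3.9,-36.2,-1,0,0,0,1],[3.9,-36.2,-1,0,0,0,1],[3.9,-36.2,-1,0,0,0,1],[3.9,-36.2,-1,0,0,0,1]]]'
python3 - <<'E'
from h import *
snap("g"); i,p=ld("g.npz")
print(robot.observe()["qvel"].round(4))
for l in ["hub_mid","hub_top"]:
    for r in robot.look_for("wrist",l)[:5]:
        c=w(p,r["centre"]); print(l,round(r["score"],2),c.round(3),proj(p,c).round(0))
E
```

```text
time: 3.8
tool_pos: [0.4863, 0.3002, 0.2608]
tool_rot: [-3.141, 0.0, 0.268]
contact_force: [0.4, 0.4, -1.2]
opening: 0.092
[-0.0689 -0.0165  0.0411 -0.0218 -0.0059 -0.0603]
hub_mid 0.55 [0.494 0.309 0.016] [246. 153.]
hub_top 0.66 [0.494 0.304 0.012] [249. 153.]
```

View pics/g.png

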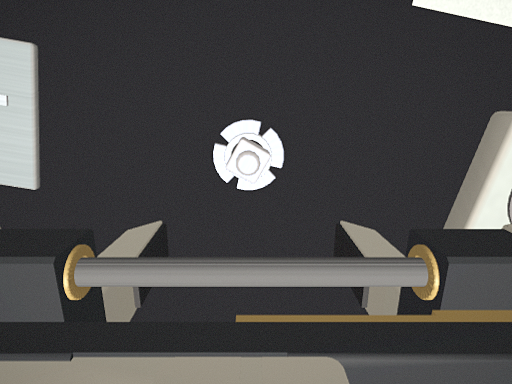

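```bash
python3 - <<'E'
from h import *
i,p=ld("g.npz")
cv2.imwrite("pics/g2.png",cv2.resize(i[110:200,203:293],None,fx=6.5,fy=6.5,interpolation=cv2.INTER_CUBIC))
g=cv2.cvtColor(i,6); m=(g>110).astype(np.uint8); m[:, :150]=0;m[:,350:]=0;m[205:]=0
n,l,s,c=cv2.connectedComponentsWithStats(m);k=1+np.argmax(s[1:,4]);print(s[k])
q=max(cv2.findContours((l==k).astype(np.uint8),0,1)[0],key=len)
h=cv2.convexHull(q);e=cv2.fitEllipse(h);print(e,cv2.minEnclosingCircle(h));
C=atz(p,e[0],.01);print(C)
# rim profile
import math
for r in (.041,.039,.036):
  prof=[]
  for a in range(360):
    X=C+[r*math.cos(math.radians(a)),r*math.sin(math.radians(a)),0]; u,v=proj(p,X)
    prof.append(cv2.getRectSubPix(g,(1,1),(float(u),float(v)))[0,0])
  prof=np.array(prof,float); lo=prof<0.5*np.median(prof)
  f=sum((prof<100)*np.exp(1j*4*np.radians(np.arange(360)))); print(r,np.degrees(np.angle(f))/4,[a for a in range(360) if prof[a]<100])
E
```

```text
[ 213  119   71   71 3628]
((248.0780029296875, 154.47267150878906), (70.76310729980469, 71.27861785888672), 105.28469848632812) ((248.12823486328125, 154.54580688476562), 35.75615310668945)
[0.49224375 0.30508165 0.01      ]
0.041 -14.233199102690497 [71, 72, 73, 74, 75, 76, 77, 78, 79, 80, 81, 82, 83, 84, 160, 161, 162, 163, 164, 165, 166, 167, 168, 169, 170, 171, 172, 173, 248, 249, 250, 251, 252, 253, 254, 255, 256, 257, 258, 259, 260, 338, 339, 340, 341, 342, 343, 344, 345, 346, 347, 348, 349, 350, 351, 352]
0.039 -14.130799292563307 [71, 72, 73, 74, 75, 76, 77, 78, 79, 80, 81, 82, 83, 161, 162, 163, 164, 165, 166, 167, 168, 169, 170, 171, 172, 173, 248, 249, 250, 251, 252, 253, 254, 255, 256, 257, 258, 259, 260, 339, 340, 341, 342, 343, 344, 345, 346, 347, 348, 349, 350, 351, 352]
0.036 -14.127010649234247 [72, 73, 74, 75, 76, 77, 78, 79, 80, 81, 82, 83, 162, 163, 164, 165, 166, 167, 168, 169, 170, 171, 172, 249, 250, 251, 252, 253, 254, 255, 256, 257, 258, 259, 339, 340, 341, 342, 343, 344, 345, 346, 347, 348, 349, 350, 351]
```

View pics/g2.png

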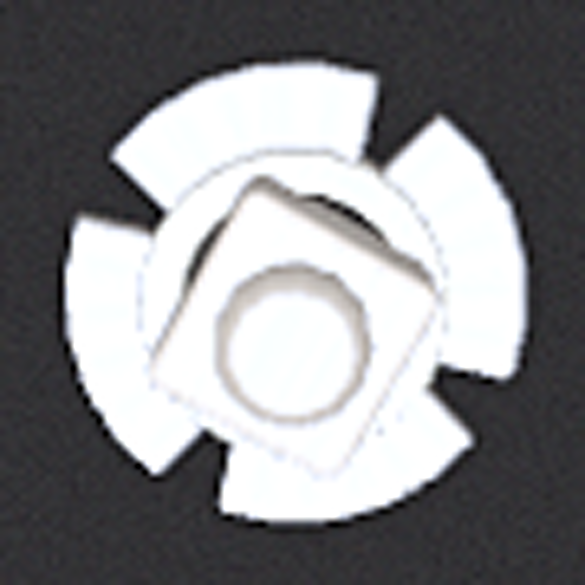

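```bash
python3 -m creep '[[[0.7,-0.3,9,0,0,29.4,1],[0.7,-0.3,9,0,0,29.4,1],[0.7,-0.3,9,0,0,29.4,1],[0.7,-0.3,9,0,0,29.4,1],[0.7,-0.3,9,0,0,29.4,1],[0.7,-0.3,9,0,0,29.4,1]]]'
python3 - <<'E'
from h import *
snap("k"); i,p=ld("k.npz")
print(robot.observe()["tool_pos"],robot.observe()["qvel"].round(4))
E
```

```text
time: 4.55
tool_pos: [0.494, 0.2992, 0.1706]
tool_rot: [3.14, -0.0, -0.248]
contact_force: [-0.0, -0.0, 0.3]
opening: 0.0919
[0.49386423 0.29960687 0.17069006] [ 0.0129  0.0022 -0.003   0.0008  0.0005  0.0065]
```

View pics/k.png

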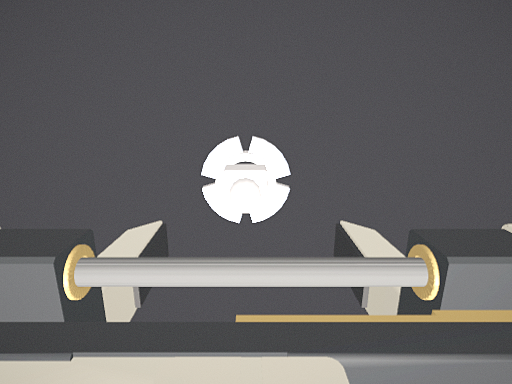

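```bash
cat >> h.py <<'E'
def hubell(i,thr=110):
    g=cv2.cvtColor(i,6); m=(g>thr).astype(np.uint8); m[:,:165]=0;m[:,338:]=0;m[228:]=0
    n,l,s,c=cv2.connectedComponentsWithStats(m);k=1+np.argmax(s[1:,4])
    q=max(cv2.findContours((l==k).astype(np.uint8),0,1)[0],key=len);return cv2.fitEllipse(cv2.convexHull(q))
def rim(i,p,C,r,thr=100):
    g=cv2.cvtColor(i,6);a=np.radians(np.arange(0,360,.5));prof=[]
    for t in a:
        u,v=proj(p,C+np.array([r*np.cos(t),r*np.sin(t),0])); prof.append(cv2.getRectSubPix(g,(1,1),(float(u),float(v)))[0,0])
    f=((np.array(prof)<thr)*np.exp(4j*a)).sum(); return np.degrees(np.angle(f))/4
E
python3 - <<'E'
from h import *
i1,p1=ld("g.npz");i2,p2=ld("k.npz")
e1,e2=hubell(i1),hubell(i2);print(e2)
x,r=tri([ray(p1,e1[0]),ray(p2,e2[0])]);print(x,r)
C=atz(p2,e2[0],.01);print(C,atz(p1,e1[0],.01)); print([rim(i2,p2,C,r) for r in(.037,.039,.041)])
s=robot.observe();print(s["tool_pos"],s["tool_rot"])
cv2.imwrite("pics/k2.png",cv2.resize(i2[128:232,195:299],None,fx=5.5,fy=5.5,interpolation=cv2.INTER_CUBIC))
E
```

```text
((245.4076690673828, 179.18597412109375), (88.552001953125, 90.34840393066406), 95.28298950195312)
[0.49090572 0.30474695 0.00250598] [np.float64(0.00013619326222202155), np.float64(0.00013619326222201285)]
[0.49256415 0.30410157 0.01      ] [0.49224375 0.30508165 0.01      ]
[np.float64(-14.034832965055308), np.float64(-14.099098764491698), np.float64(-14.026438598511731)]
[0.49386423 0.29960687 0.17069006] [ 3.14028657e+00 -1.92962457e-04 -2.47809303e-01]
```

View pics/k2.png

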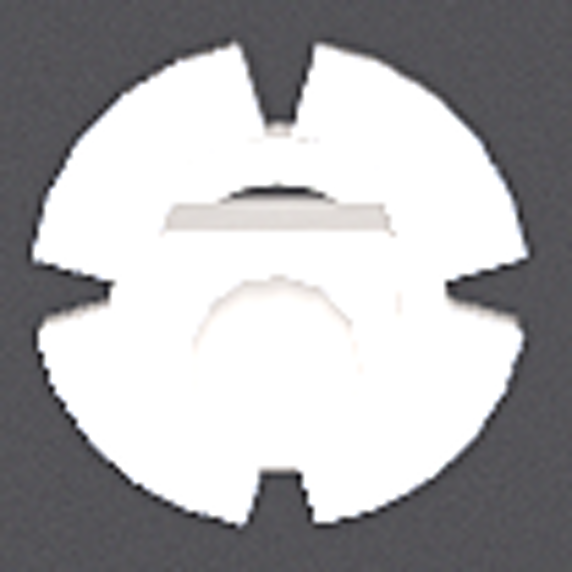

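```bash
python3 -m creep '[[[-0.25,-0.42,4,0,0,0,1],[-0.25,-0.42,8,0,0,0,1],[-0.25,-0.42,9,0,0,0,1],[-0.25,-0.42,9,0,0,0,1]]]'
```

```text
time: 5.0
tool_pos: [0.4919, 0.3035, 0.0797]
tool_rot: [3.138, 0.002, -0.248]
contact_force: [0.5, -0.3, -0.4]
opening: 0.0919
```

```bash
python3 -m creep '[[[0.05,-0.08,3,0,0,0,1],[0.05,-0.08,4.25,0,0,0,1],[0.05,-0.08,4.25,0,0,0,1],[0.05,-0.08,4.25,0,0,0,1],[0.05,-0.08,4.25,0,0,0,-1],[0.05,-0.08,4.25,0,0,0,-1],[0.05,-0.08,4.25,0,0,0,-1],[0.05,-0.08,4.25,0,0,0,-1]]]' 30
```

```text
time: 5.8
tool_pos: [0.4926, 0.3041, 0.0376]
tool_rot: [3.139, 0.002, -0.247]
contact_force: [1.1, 0.2, -0.7]
opening: 0.0642
```

```bash
python3 -m creep '[[[0,0,0,0,0,0,-1],[0,0,0,0,0,0,-1],[0,0,0,0,0,0,-1],[0,0,0,0,0,0,-1],[0,0,0,0,0,0,-1],[0,0,0,0,0,0,-1],[0,0,0,0,0,0,-1]]]' 30
```

```text
time: 6.5
tool_pos: [0.4926, 0.3041, 0.0376]
tool_rot: [3.139, 0.002, -0.248]
contact_force: [0.9, 0.6, 0.4]
opening: 0.0395
```

```bash
python3 -m creep '[[[0,0,-2,0,0,0,-1],[0,0,-5,0,0,0,-1],[0,0,-9,0,0,0,-1],[0,0,-13,0,0,0,-1],[0,0,-14,0,0,0,-1],[0,0,-14,0,0,0,-1]]]'
python3 - <<'E'
from h import *
snap("l"); s=robot.observe();print(s["tool_pos"],s["tool_rot"],s["opening"],s["contact_force"])
E
```

```text
time: 7.1
tool_pos: [0.4934, 0.3046, 0.1785]
tool_rot: [3.14, -0.0, -0.247]
contact_force: [0.5, -0.7, -3.5]
opening: 0.0394
[0.49242324 0.30417634 0.17658849] [ 3.13787015e+00  2.62162038e-03 -2.47496355e-01] 0.03982727920608 [ 0.76874804 -0.02571458 -3.9266669 ]
```

View pics/l.png

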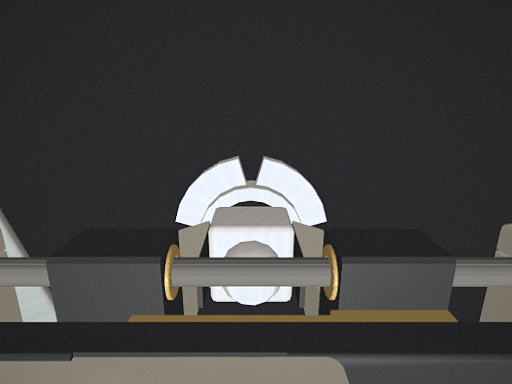

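```bash
python3 -m creep '[[[2,4,0,0,0,-5,-1],[3.7,9,0,0,0,-10,-1],[5.8,14,0,0,0,-15,-1],[7.8,19,0,0,0,-20,-1],[9.9,24,0,0,0,-25,-1],[12,29,0,0,0,-29.75,-1],[14,33.8,0,0,0,-29.75,-1],[14,33.8,0,0,0,-29.75,-1]]]'
python3 -m creep '[[[0,0,0,0,0,0,-1],[0,0,0,0,0,0,-1]]]'
```

```text
time: 7.95
tool_pos: [0.5443, -0.0618, 0.1744]
tool_rot: [3.141, 0.009, 0.268]
contact_force: [0.7, 0.8, -3.2]
opening: 0.0399
time: 8.15
tool_pos: [0.5427, -0.0619, 0.1716]
tool_rot: [-3.139, 0.014, 0.267]
contact_force: [-0.2, 1.1, -3.4]
opening: 0.0398
```

```bash
cat > go.py <<'E'
import sys
from h import *
from scipy.spatial.transform import Rotation as Ro
x,y,z,yaw=map(float,sys.argv[1:5]); s=robot.observe()
R=Ro.from_euler("xyz",s["tool_rot"]); T=Ro.from_euler("xyz",[np.pi,0,np.radians(yaw)])
print("now",s["tool_pos"].round(4),s["tool_rot"].round(4),"F",s["contact_force"].round(1),"T",s["torque"].round(2),"op",round(s["opening"],4),"t",s["time"])
print("shift cm",(R.inv().apply(np.array([x,y,z])-s["tool_pos"])*100).round(2),"rot deg",np.degrees((R.inv()*T).as_rotvec()).round(2))
E
python3 go.py .545 -.058 .150 15.7
```

```text
now [ 0.5427 -0.0619  0.1716] [-3.1392  0.0135  0.2668] F [-0.2  1.1 -3.4] T [ 0.02  0.01 -0.03] op 0.0398 t 8.15
shift cm [ 0.35 -0.31  2.16] rot deg [-0.14  0.77 -0.42]
```

```bash
python3 -m creep '[[[0.35,-0.31,1,-0.15,0.8,-0.4,-1],[0.35,-0.31,2.5,-0.15,0.8,-0.4,-1],[0.35,-0.31,3.5,-0.15,0.8,-0.4,-1],[0.35,-0.31,3.5,-0.15,0.8,-0.4,-1],[0.35,-0.31,3.5,-0.15,0.8,-0.4,-1]]]'
python3 go.py .545 -.058 .120 15.7;python3 - <<'E'
from h import *
for n in("side","top"):
    im=robot.read_camera(n); cv2.imwrite(f"pics/m_{n}.png",cv2.resize(im[100:280,160:360,::-1],None,fx=3,fy=3))
snap("m")
E
```

```text
time: 8.65
tool_pos: [0.5447, -0.0572, 0.1364]
tool_rot: [-3.141, 0.0, 0.275]
contact_force: [0.3, -0.6, -2.4]
opening: 0.04
now [ 0.5447 -0.0572  0.1364] [-3.1414e+00  1.0000e-04  2.7480e-01] F [ 0.3 -0.6 -2.4] T [-0.03  0.01 -0.03] op 0.04 t 8.65
shift cm [0.01 0.08 1.64] rot deg [-0.01  0.01  0.05]
```

View pics/m_side.png

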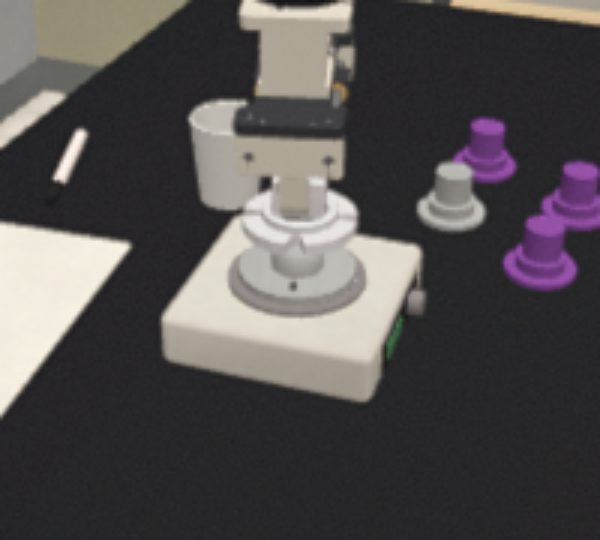

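View pics/m.png

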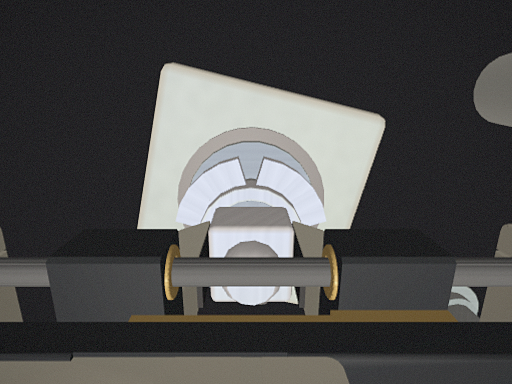

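```bash
python3 -m creep '[[[0,0.08,0.8,0,0,0,-1],[0,0.08,1.5,0,0,0,-1],[0,0.08,2,0,0,0,-1],[0,0.08,2.4,0,0,0,-1],[0,0.08,2.4,0,0,0,-1]]]';python3 go.py .545 -.058 .1006 15.7
```

```text
time: 9.3
tool_pos: [0.5451, -0.0586, 0.1125]
tool_rot: [3.141, -0.0, 0.274]
contact_force: [-0.2, -0.1, -3.9]
opening: 0.0397
now [ 0.5451 -0.0586  0.1125] [ 3.1415e+00 -4.0000e-04  2.7390e-01] F [-0.2 -0.1 -3.9] T [ 0.03  0.02 -0.02] op 0.0397 t 9.3
shift cm [ 0.   -0.06  1.19] rot deg [ 0.01 -0.03 -0.01]
```

```bash
python3 -m creep '[[[0,-0.05,0.2,0,0,0,-1],[0,-0.05,0.4,0,0,0,-1],[0,-0.05,0.6,0,0,0,-1],[0,-0.05,0.7,0,0,0,-1]]]';python3 go.py .545 -.058 .1006 15.7
```

```text
time: 9.7
tool_pos: [0.5454, -0.058, 0.1056]
tool_rot: [3.141, -0.001, 0.274]
contact_force: [2.1, 1.4, -2.1]
opening: 0.0399
now [ 0.5454 -0.058   0.1056] [ 3.1412e+00 -1.4000e-03  2.7400e-01] F [ 2.1  1.4 -2.1] T [ 0.17 -0.3   0.  ] op 0.0399 t 9.7
shift cm [-0.04 -0.01  0.5 ] rot deg [ 0.02 -0.08 -0.  ]
```

```bash
python3 -m creep '[[[0,0,0.15,0,0,0,-1],[0,0,0.3,0,0,0,-1],[0,0,0.45,0,0,0,-1],[0,0,0.5,0,0,0,-1]]]';python3 go.py .545 -.058 .1006 15.7
```

```text
time: 10.1
tool_pos: [0.5456, -0.058, 0.1007]
tool_rot: [3.141, -0.002, 0.274]
contact_force: [0.3, 2.4, 0.9]
opening: 0.0395
now [ 0.5456 -0.058   0.1007] [ 3.1411e+00 -1.9000e-03  2.7390e-01] F [0.3 2.4 0.9] T [ 0.24 -0.05  0.  ] op 0.0395 t 10.1
shift cm [-0.05 -0.01  0.01] rot deg [ 0.03 -0.11 -0.01]
```

```bash
python3 -m creep '[[[0,0,0.1,0,0,0,-1],[0,0,0.2,0,0,0,-1],[0,0,0.2,0,0,0,-1]]]';python3 go.py .545 -.058 .1006 15.7
```

```text
time: 10.4
tool_pos: [0.5457, -0.0579, 0.1006]
tool_rot: [3.14, -0.003, 0.274]
contact_force: [-3.6, 2.6, 13.4]
opening: 0.04
now [ 0.5457 -0.0579  0.1006] [ 3.1404e+00 -2.7000e-03  2.7420e-01] F [-3.6  2.6 13.4] T [ 0.17  0.81 -0.04] op 0.04 t 10.4
shift cm [-0.06 -0.01 -0.  ] rot deg [ 0.07 -0.15  0.01]
```

The flange bottomed at TCP z 0.1006, which is what I predicted for home, and pressing further raised the force to 13 N. Now I release it.

```bash
python3 -m creep '[[[0,0,0,0,0,0,-1],[0,0,0,0,0,0,1],[0,0,0,0,0,0,1],[0,0,0,0,0,0,1],[0,0,0,0,0,0,1],[0,0,0,0,0,0,1],[0,0,-2,0,0,0,1],[0,0,-5,0,0,0,1]]]';python3 -m creep '[[[0,0,-4,0,0,0,1],[0,0,-8,0,0,0,1],[0,0,-10,0,0,0,1],[0,0,-10,0,0,0,1]]]'
python3 go.py .545 -.058 .25 15.7
python3 - <<'E'
from h import *
snap("n"); im=robot.read_camera("side"); cv2.imwrite(f"pics/n_side.png",cv2.resize(im[130:250,200:340,::-1],None,fx=4,fy=4))
i,p=ld("n.npz");cv2.imwrite("pics/n2.png",cv2.resize(i[90:240,160:340],None,fx=4,fy=4))
E
```

```text
time: 11.2
tool_pos: [0.5443, -0.0577, 0.1494]
tool_rot: [-3.141, 0.001, 0.274]
contact_force: [-0.1, -0.4, 0.4]
opening: 0.0895
time: 11.6
tool_pos: [0.5459, -0.0581, 0.2528]
tool_rot: [3.139, -0.005, 0.274]
contact_force: [-0.0, -0.6, 0.3]
opening: 0.0919
now [ 0.5459 -0.0581  0.2528] [ 3.1392 -0.0047  0.2742] F [-0.  -0.6  0.3] T [0.   0.02 0.03] op 0.0919 t 11.6
shift cm [-0.09 -0.03  0.28] rot deg [ 0.13 -0.27  0.01]
```

View pics/n_side.png

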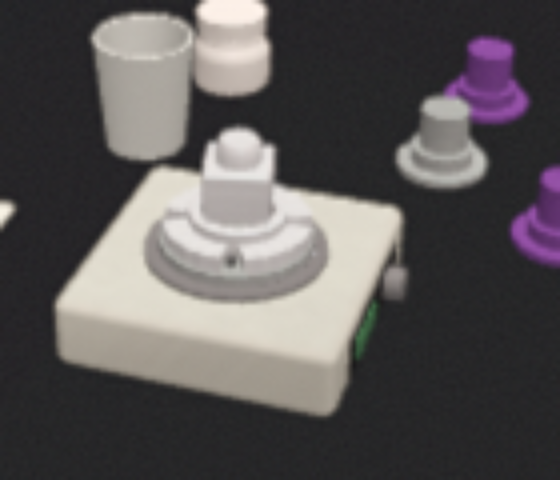

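View pics/n2.png

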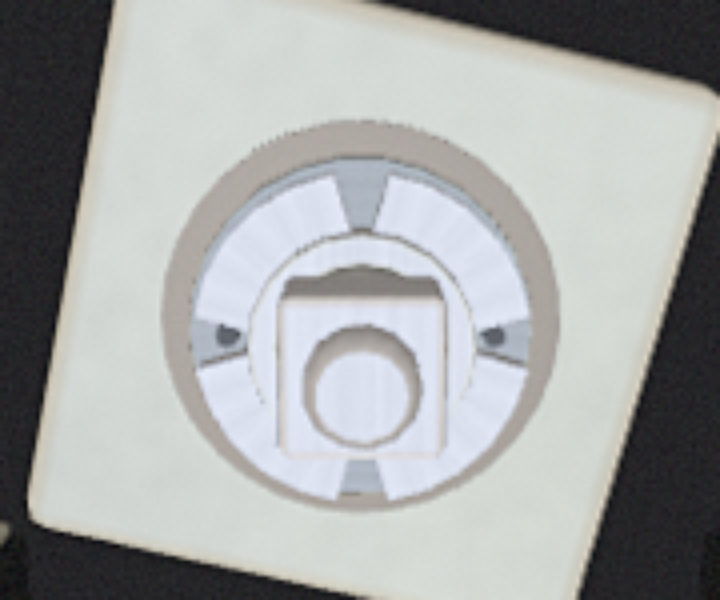

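The pins at crop (228,337) and (493,337) sit inside the flange's side notches, and the flange looks flush. Now the silver cap.

```bash
python3 go.py .471 -.288 .20 15.7
```

```text
now [ 0.5442 -0.0577  0.2489] [-3.1404e+00  1.6000e-03  2.7420e-01] F [-0.4  0.2 -1.6] T [ 0.    0.04 -0.04] op 0.0917 t 11.7
shift cm [-13.27  20.2    4.89] rot deg [-0.07  0.09  0.01]
```

```bash
python3 -m creep '[[[-13.3,20.2,0,0,0,0,0.3],[-13.3,20.2,0,0,0,0,0.3],[-13.3,20.2,0,0,0,0,0.3],[-13.3,20.2,0,0,0,0,0.3],[-13.3,20.2,4.9,0,0,0,0.3],[-13.3,20.2,4.9,0,0,0,0.3],[-13.3,20.2,4.9,0,0,0,0.3],[-13.3,20.2,4.9,0,0,0,0.3]]]';python3 go.py .471 -.288 .20 15.7
python3 - <<'E'
from h import *
snap("q")
i,p=ld("q.npz")
i1,p1=ld("c.npz")
for b in blobs(i): print(b, atz(p,b[1][0],.007))
# hub spigot top from n
j,pn=ld("n.npz"); print("hub spigot",atz(pn,(250.5,188.75),.127))
E
```

```text
time: 12.5
tool_pos: [0.4711, -0.287, 0.1996]
tool_rot: [-3.139, 0.002, 0.275]
contact_force: [0.4, -0.3, 0.6]
opening: 0.0598
now [ 0.4711 -0.287   0.1996] [-3.1388e+00  2.0000e-03  2.7450e-01] F [ 0.4 -0.3  0.6] T [ 0.07 -0.01  0.  ] op 0.0598 t 12.5
shift cm [-0.03  0.09 -0.04] rot deg [-0.16  0.11  0.03]
(array([  0,   0,  27,  61, 372], dtype=int32), ((5.104015350341797, 28.456308364868164), (42.98897933959961, 62.674705505371094), 3.9095914363861084)) [ 0.54086974 -0.01771571  0.007     ]
(array([ 19,  29,  34,  50, 548], dtype=int32), ((35.65849304199219, 52.06650924682617), (24.835817337036133, 54.38909912109375), 26.557706832885742)) [ 0.5273682  -0.04845564  0.007     ]
(array([ 223,  141,   57,   56, 2191], dtype=int32), ((251.1787109375, 168.50962829589844), (55.05736541748047, 56.06563949584961), 97.65788269042969)) [ 0.47197622 -0.28725945  0.007     ]
(array([ 311,  173,   56,   56, 2113], dtype=int32), ((340.3758544921875, 201.43296813964844), (55.21353530883789, 59.31516647338867), 112.31990814208984)) [ 0.46291641 -0.39455321  0.007     ]
(array([145, 206,  54,  37, 773], dtype=int32), ((171.32467651367188, 231.37881469726562), (49.83970642089844, 54.62366485595703), 113.44041442871094)) [ 0.37479365 -0.21817473  0.007     ]
(array([238, 241,  49,  17, 419], dtype=int32), ((262.02764892578125, 256.8802490234375), (31.585359573364258, 46.796485900878906), 91.12566375732422)) [ 0.37210636 -0.3289562   0.007     ]
(array([248, 286,  30,  13, 288], dtype=int32), ((262.5226135253906, 287.96087646484375), (20.082429885864258, 28.4501953125), 89.88631439208984)) [ 0.33167759 -0.34144659  0.007     ]
hub spigot [ 0.54366526 -0.05934014  0.127     ]
```

View pics/q.png

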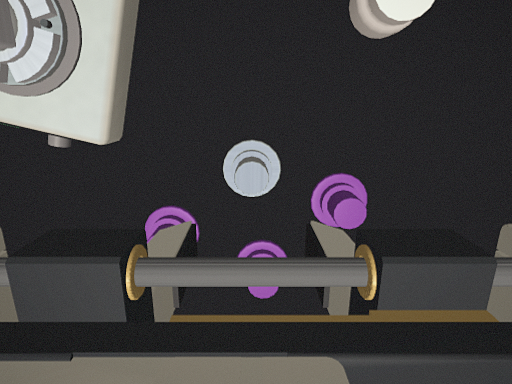

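```bash
python3 - <<'E'
from h import *
i,p=ld("q.npz");i1,p1=ld("c.npz")
print(tri([ray(p,(251.2,168.5)),ray(p1,(336.3,178.2))]),tri([ray(p,(251.3,177)),ray(p1,(344.5,186.7))]), atz(p,(251.3,177),.048))
cv2.imwrite("pics/q2.png",cv2.resize(i[130:210,210:290],None,fx=6,fy=6,interpolation=cv2.INTER_CUBIC))
E
python3 go.py .472 -.2875 .037 15.7
```

```text
(array([ 0.47246101, -0.28701227,  0.01083792]), [np.float64(0.00032361413249355417), np.float64(0.0003236141324934924)]) (array([ 0.47181346, -0.28708164,  0.04978791]), [np.float64(0.0009877467506260596), np.float64(0.0009877467506260987)]) [ 0.47239724 -0.28733414  0.048     ]
now [ 0.4715 -0.2869  0.2004] [-3.1403e+00  1.0000e-03  2.7550e-01] F [-0.6  2.   0.2] T [ 0.03 -0.   -0.03] op 0.0596 t 12.55
shift cm [ 0.05  0.09 16.34] rot deg [-0.07  0.06  0.08]
```

View pics/q2.png

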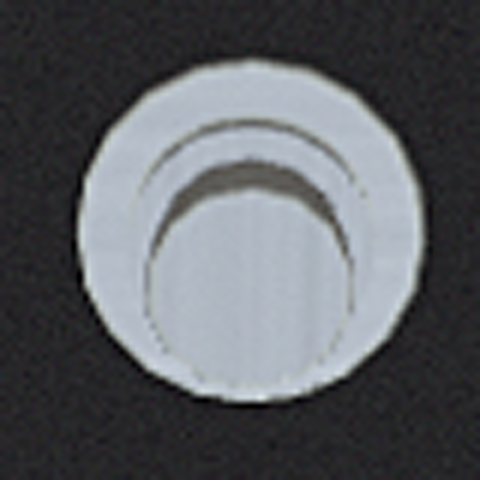

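The cap is confirmed silver at (0.472, -0.287). Its flange measures 11 mm high and its knob top 50 mm, which agree with the text. Descend and grip.

```bash
python3 -m creep '[[[0.05,0.06,4,0,0,0,0.3],[0.05,0.06,8,0,0,0,0.3],[0.05,0.06,11,0,0,0,0.3],[0.05,0.06,11,0,0,0,0.3]]]';python3 go.py .472 -.2873 .037 15.7
```

```text
time: 12.95
tool_pos: [0.4712, -0.2845, 0.0879]
tool_rot: [-3.135, 0.004, 0.278]
contact_force: [0.4, 0.8, 1.1]
opening: 0.0597
now [ 0.4712 -0.2845  0.0879] [-3.1352  0.0044  0.2778] F [0.4 0.8 1.1] T [0.07 0.03 0.02] op 0.0597 t 12.95
shift cm [0.02 0.33 5.09] rot deg [-0.37  0.26  0.22]
```

```bash
python3 -m creep '[[[0.02,0.3,2.5,-0.37,0.26,0.2,0.3],[0.02,0.3,4.5,-0.37,0.26,0.2,0.3],[0.02,0.3,5.1,-0.37,0.26,0.2,0.3],[0.02,0.3,5.1,-0.37,0.26,0.2,0.3],[0.02,0.3,5.1,-0.37,0.26,0.2,0.3]]]';python3 go.py .472 -.2873 .037 15.7
```

```text
time: 13.45
tool_pos: [0.4731, -0.2875, 0.0387]
tool_rot: [3.139, -0.002, 0.275]
contact_force: [0.4, 0.3, 0.2]
opening: 0.0593
now [ 0.4731 -0.2875  0.0387] [ 3.1391e+00 -1.9000e-03  2.7490e-01] F [0.4 0.3 0.2] T [-0.08  0.01 -0.03] op 0.0593 t 13.45
shift cm [-0.1  -0.05  0.17] rot deg [ 0.14 -0.11  0.05]
```

```bash
python3 -m creep '[[[-0.1,-0.03,0.1,0.1,-0.1,0,0.3],[-0.1,-0.03,0.1,0.1,-0.1,0,-1],[-0.1,-0.03,0.1,0.1,-0.1,0,-1],[-0.1,-0.03,0.1,0.1,-0.1,0,-1],[-0.1,-0.03,0.1,0.1,-0.1,0,-1],[-0.1,-0.03,0.1,0.1,-0.1,0,-1],[-0.1,-0.03,0.1,0.1,-0.1,0,-1],[-0.1,-0.03,0.1,0.1,-0.1,0,-1]]]' 30;python3 go.py .472 -.2873 .037 15.7
```

```text
time: 14.25
tool_pos: [0.472, -0.2874, 0.0378]
tool_rot: [3.141, -0.0, 0.275]
contact_force: [-0.5, -0.2, 2.9]
opening: 0.0332
now [ 0.472  -0.2874  0.0378] [ 3.141  -0.      0.2748] F [-0.5 -0.2  2.9] T [0.19 0.17 0.01] op 0.0332 t 14.25
shift cm [ 0.   -0.01  0.08] rot deg [ 0.03 -0.    0.05]
```

```bash
python3 -m creep '[[[0,0,0,0,0,0,-1],[0,0,-2,0,0,0,-1],[0,0,-5,0,0,0,-1],[0,0,-9,0,0,0,-1],[0,0,-13,0,0,0,-1],[0,0,-17,0,0,0,-1],[0,0,-18,0,0,0,-1],[0,0,-18,0,0,0,-1]]]';python3 go.py .5457 -.0579 .21 15.7
python3 - <<'E'
from h import *
snap("r")
E
```

```text
time: 15.05
tool_pos: [0.4724, -0.2877, 0.2189]
tool_rot: [3.139, -0.002, 0.275]
contact_force: [-0.7, 0.0, -3.0]
opening: 0.0334
now [ 0.4724 -0.2877  0.2189] [ 3.1385e+00 -1.7000e-03  2.7490e-01] F [-0.7  0.  -3. ] T [ 0.01 -0.02  0.01] op 0.0334 t 15.05
shift cm [ 13.29 -20.13   0.85] rot deg [ 0.18 -0.1   0.05]
```

View pics/r.png

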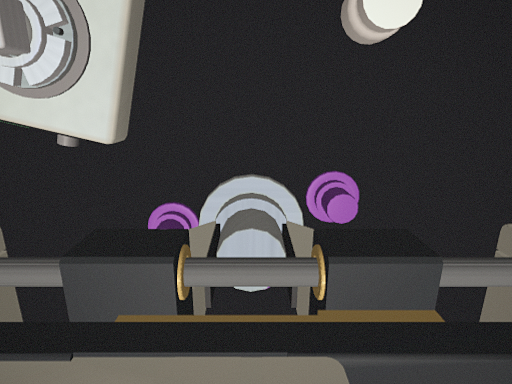

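The cap is held upright between the pads at (252,230). Carry it over the flange.

```bash
python3 -m creep '[[[2.5,-3.8,0,0.1,-0.1,0,-1],[5,-7.7,0,0.1,-0.1,0,-1],[7.5,-11.5,0,0.1,-0.1,0,-1],[10.2,-15.5,0,0.1,-0.1,0,-1],[12.3,-18.7,0,0.1,-0.1,0,-1],[13.3,-20.1,0,0.1,-0.1,0,-1],[13.3,-20.1,0,0.1,-0.1,0,-1],[13.3,-20.1,0,0.1,-0.1,0,-1]]]';python3 go.py .5457 -.0579 .17 15.7
```

```text
time: 15.9
tool_pos: [0.5442, -0.0575, 0.2148]
tool_rot: [-3.138, 0.006, 0.276]
contact_force: [-0.4, 0.4, -3.0]
opening: 0.0334
now [ 0.5442 -0.0575  0.2148] [-3.1384  0.0058  0.2758] F [-0.4  0.4 -3. ] T [0.02 0.04 0.01] op 0.0334 t 15.9
shift cm [0.16 0.09 4.48] rot deg [-0.18  0.33  0.1 ]
```

```bash
python3 -m creep '[[[0.16,0.09,1.5,-0.18,0.33,0.1,-1],[0.16,0.09,3,-0.18,0.33,0.1,-1],[0.16,0.09,4,-0.18,0.33,0.1,-1],[0.16,0.09,4.2,-0.18,0.33,0.1,-1],[0.16,0.09,4.2,-0.18,0.33,0.1,-1]]]';python3 go.py .5457 -.0579 .1508 15.7
python3 - <<'E'
from h import *
im=robot.read_camera("side"); cv2.imwrite(f"pics/s_side.png",cv2.resize(im[110:250,190:330,::-1],None,fx=4,fy=4))
E
```

```text
time: 16.4
tool_pos: [0.5455, -0.0585, 0.1724]
tool_rot: [-3.141, 0.001, 0.273]
contact_force: [-0.0, 0.1, -1.5]
opening: 0.0331
now [ 0.5455 -0.0585  0.1724] [-3.1411e+00  9.0000e-04  2.7310e-01] F [-0.   0.1 -1.5] T [-0.02 -0.01 -0.03] op 0.0331 t 16.4
shift cm [ 0.04 -0.05  2.16] rot deg [-0.03  0.05 -0.05]
```

View pics/s_side.png

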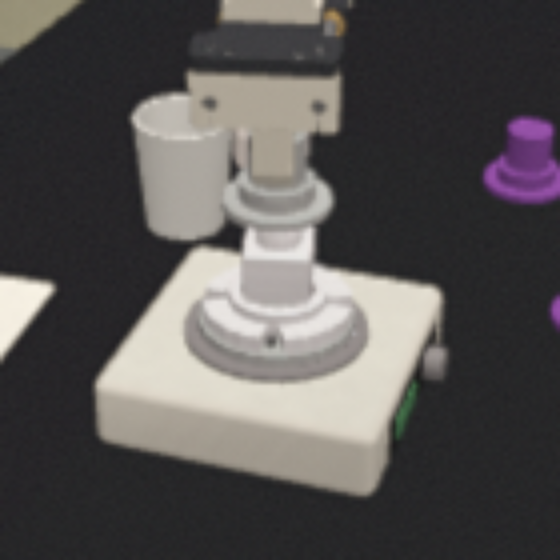

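The cap sits above the boss, centred at (278,205) over (278,250). Lower it gently.

```bash
python3 -m creep '[[[0.02,-0.05,0.3,0,0,0,-1],[0.02,-0.05,0.6,0,0,0,-1],[0.02,-0.05,0.9,0,0,0,-1],[0.02,-0.05,1.1,0,0,0,-1]]]';python3 go.py .5457 -.0579 .1508 15.7
```

```text
time: 16.85
tool_pos: [0.5459, -0.0578, 0.1618]
tool_rot: [3.142, -0.0, 0.273]
contact_force: [0.4, -1.3, -1.8]
opening: 0.0334
now [ 0.5459 -0.0578  0.1618] [ 3.1415 -0.      0.2735] F [ 0.4 -1.3 -1.8] T [-0.02  0.05  0.01] op 0.0334 t 16.85
shift cm [-0.02  0.    1.1 ] rot deg [ 0.   -0.   -0.03]
```

```bash
python3 -m creep '[[[0,0,0.25,0,0,0,-1],[0,0,0.5,0,0,0,-1],[0,0,0.75,0,0,0,-1],[0,0,0.9,0,0,0,-1]]]';python3 go.py .5457 -.0579 .1508 15.7
```

```text
time: 17.25
tool_pos: [0.5454, -0.0578, 0.1524]
tool_rot: [-3.141, 0.001, 0.274]
contact_force: [-2.8, -1.1, 0.5]
opening: 0.0334
now [ 0.5454 -0.0578  0.1524] [-3.1412e+00  1.2000e-03  2.7350e-01] F [-2.8 -1.1  0.5] T [-0.18  0.61  0.03] op 0.0334 t 17.25
shift cm [0.03 0.02 0.16] rot deg [-0.02  0.07 -0.03]
```

```bash
python3 -m creep '[[[0.02,0,0.15,0,0,0,-1],[0.02,0,0.25,0,0,0,-1],[0.02,0,0.3,0,0,0,-1]]]';python3 go.py .5457 -.0579 .1508 15.7
```

```text
time: 17.55
tool_pos: [0.5454, -0.0579, 0.1508]
tool_rot: [3.141, 0.001, 0.274]
contact_force: [-9.2, -0.0, 14.7]
opening: 0.0335
now [ 0.5454 -0.0579  0.1508] [3.1415e+00 9.0000e-04 2.7360e-01] F [-9.2 -0.  14.7] T [0.04 1.45 0.02] op 0.0335 t 17.55
shift cm [ 0.03  0.01 -0.  ] rot deg [ 0.01  0.05 -0.02]
```

The cap hit a firm stop at z 0.1508, exactly as predicted for home. Release and retreat.

```bash
python3 -m creep '[[[0,0,0,0,0,0,-1],[0,0,0,0,0,0,1],[0,0,0,0,0,0,1],[0,0,0,0,0,0,1],[0,0,0,0,0,0,1],[0,0,0,0,0,0,1],[0,0,-2,0,0,0,1],[0,0,-5,0,0,0,1]]]';python3 -m creep '[[[0,0,-4,0,0,0,1],[0,0,-8,0,0,0,1],[0,0,-10,0,0,0,1],[0,0,-10,0,0,0,1],[0,0,-10,0,0,0,1]]]'
python3 go.py .5457 -.0579 .3 15.7
python3 - <<'E'
from h import *
snap("t"); im=robot.read_camera("side"); a=cv2.resize(im[110:250,190:330,::-1],None,fx=4,fy=4)
im=robot.read_camera("top");cv2.imwrite("pics/t_top.png",im[:,:,::-1])
cv2.imwrite("pics/t_side.png",a)
E
```

```text
time: 18.35
tool_pos: [0.5444, -0.0576, 0.1997]
tool_rot: [-3.14, 0.005, 0.274]
contact_force: [0.7, -0.2, -0.2]
opening: 0.085
time: 18.85
tool_pos: [0.5447, -0.0576, 0.2991]
tool_rot: [-3.139, 0.005, 0.274]
contact_force: [0.8, 0.3, -1.0]
opening: 0.0918
now [ 0.5447 -0.0576  0.2991] [-3.1394  0.005   0.2735] F [ 0.8  0.3 -1. ] T [0.01 0.05 0.  ] op 0.0918 t 18.85
shift cm [ 0.09  0.05 -0.09] rot deg [-0.13  0.28 -0.03]
```

View pics/t_side.png

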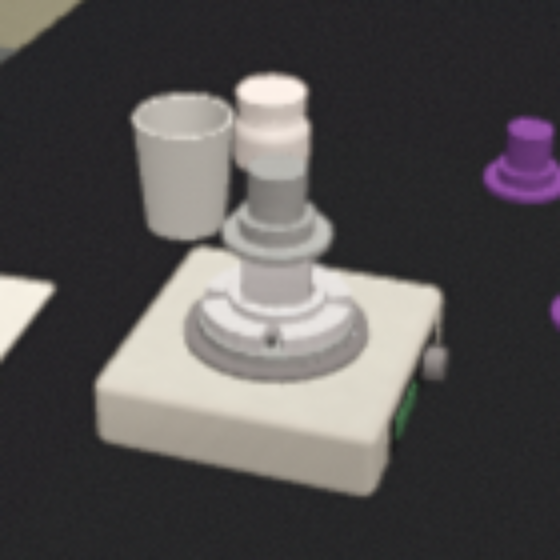

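View pics/t.png

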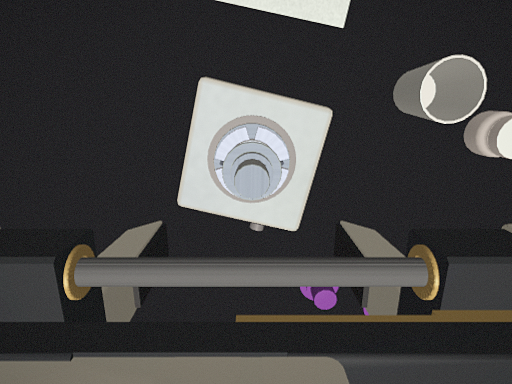

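View pics/t_top.png

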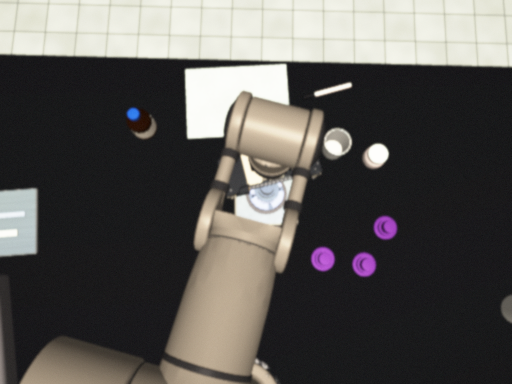

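```bash
python3 - <<'E'
from h import *
p=robot.camera_params("side")
for z in(.161,.12,.113): u=proj(p,(.5455,-.058,z)); print(z,u,((u-[190,110])*4).round(0))
print(robot.hand_in(), robot.observe()["time"])
E
```

```text
0.161 [258.58158808 151.12285279] [274. 164.]
0.12 [258.3978112  166.93843569] [274. 228.]
0.113 [258.367314   169.56298231] [273. 238.]
the job is handed in; nothing more can be done
the job is handed in; nothing more can be done
```

The flange is home on the drive disc over both pins, the silver end cap is home on the flange, and the job is handed in. It took about 19 s of the 72 s; handing in gave no verdict.

- **Flange:** I turned it to the pin angle measured in the wrist camera (15.7° mod 90) and lowered it gently. It dropped straight over the pins, so I did not need to search for the angle. It met a firm stop at TCP z 0.1006, as predicted for home. The wrist picture after release shows both pins inside notches and the flange flush.
- **End cap:** I gripped the silver one and left the three purple look-alikes alone. It met a firm stop at TCP z 0.1508, as predicted for home. In the last side picture it is where a cap fully home should appear, within about 5 px in a 4x enlargement, or about 2–3 mm.
- **Rest of the scene:** The bottle, cup and jar appear where they stood at the start. The gripper is open, more than 10 cm above the stack, with no contact force.

**Disagreements:**
- One wrist picture put the flange's spigot about 2 mm from the seat I had measured. The arm was still tilted slightly then, so I kept to the arm's own readings.
- The flange rim measured about 2.5 mm high from two views, against 10 mm in the text. The grasp and seating heights relied on the text's figures, and the firm stops bore them out.

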